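Press open the wide counter cupboard

TASK

Open the wider of the two low red-doored cupboards: gently press its handleless door in near the free edge to release the push catch, take the hand away so that the door springs ajar by itself, then put a finger behind the free edge and push the door wide open, about square to the cupboard's front or a bit further. Only push, do not grip the door; leave the narrow cupboard shut and the other things on the counter where they stand.

Things in the scene. Friction and masses are not known exactly. Their poses are not given: they have to be found in the camera images.
- wide_cupboard: The wider of the two: low steel cupboard with one red handleless door, fixed; 180 mm wide (own y), 160 deep (own x), 190 high. Origin: centre of underside. Own +x points to its back: the door is on its -x side, away from the robot; z up. Box front edges at own x = -80 mm. Hinge axis at own x = -96, y = +90 mm; the free edge is on the -y side
- wide_door (a joint): angle of the wide door, rad: 0 shut on its catch, 1.57 square to the front, stop at 1.9. Pressed in it stops at -0.045; the catch is surely freed by -0.035. Let go, a damped spring throws it ajar to about 0.37 within 1 s. From there it swings freely (under 1 N at the edge) and stays where left. It does not latch again
- wide_edge (a point): top corner of the wide door's free edge, on the outer face, 188 mm above the counter; moves with the door. Panel 178 mm wide, 182 mm high (from 6 mm up), 16 mm thick; shut, its outer face is at the cupboard's x = -104 mm, inner face at -88 mm (8 mm gap to the box)
- wide_press (a point): where to press: on the door's outer face, 23 mm in from the free edge, 165 mm above the counter. About 3 to 5 N inward (towards the cupboard's +x) moves it in; it frees after about 5 mm and meets a firm stop at 7 mm
- wide_hinge (a point): on the wide door's upright hinge axis, mid-thickness of the panel, 188 mm above the counter. Behind the ajar free edge the space is clear higher than 80 mm above the counter; below that are the catch and a steel striker pin 40 mm long on the door
- narrow_cupboard: The narrower of the two, to be left shut: low steel cupboard with one red handleless door, fixed; 120 mm wide (own y), 160 deep (own x), 190 high. Origin: centre of underside. Own +x points to its back: the door is on its -x side, away from the robot; z up
- narrow_door (a joint): the narrow cupboard's door, same catch and same meaning: 0 shut
- tin: small tin, 48 mm across, 60 mm high, standing loose on the narrow cupboard's top; origin under its centre
- basin: steel bowl, 160 mm across, 65 mm high, loose; origin under its centre
- ginger_a: ginger root about 120 x 75 mm, 32 mm thick, loose on the counter; origin under its middle
- ginger_b: smaller ginger root about 105 x 65 mm, 32 mm thick, loose; origin under its middle
- sauce: glass sauce bottle, 60 mm across, 190 mm high, loose; origin under its centre
- mug: white mug, 80 mm across, 90 mm high, loose; origin under its centre
- spoon: steel spoon lying on the counter, loose; origin under its middle
Mind the look-alikes: they are no part of the job. What is shaped like the narrow_cupboard but green or turquoise is not meant.

How it is judged:
On the way, in this order (a step that is already met when the one before it is completed fails the run):
1. the wide door stands ajar by its own spring, not touched by the robot (value of joint wide_door between 0.2 and 0.7 rad and contact force between wide_cupboard and the arm below 0.3 N and contact force between wide_cupboard and the fingers below 0.3 N), for 0.2 s.
2. the wide door is pushed wide open (value of joint wide_door above 1.3 rad), for 0.2 s.
At the end, for the whole second after the job is handed in: The wide cupboard's door is at rest at 1.3 rad (75 degrees) or more from shut, and the narrow cupboard's door is within 0.05 rad of shut (value of joint wide_door between 1.3 and 1.95 rad and value of joint narrow_door below 0.05 rad and velocity of joint wide_door between -0.05 and 0.05 rad/s); the robot touches nothing.
It fails at once if the wide cupboard or its door is pushed hard, with over 30 N (contact force between wide_cupboard and the fingers above 30 N or contact force between wide_cupboard and the arm above 30 N).
It fails at once if the narrow cupboard's door is opened (value of joint narrow_door above 0.08 rad).
It fails at once if the door is pinched: the fingers press over 8 N on its outer and inner side at once (contact force between each of wide_door_c0, wide_door_c1 and the fingers above 8 N).
It fails at once if a loose thing (tin, basin, ginger, bottle, mug or spoon) is lifted, carried or shoved more than 30 mm (distance of any of tin, basin, ginger_a, ginger_b, sauce, mug, spoon from where it was at the start of the episode above 0.03 m).
It also fails if it takes over 51 s, if anything falls off the work surface, if the arm or the gripper's body presses on something with over 40 N, if the wrist force passes 120 N, or if a joint passes its speed limit or range.

ROBOT

A 7-joint arm with a two-finger parallel gripper is mounted at the origin on the work surface. World frame = base frame: x ahead of the robot, y to its left, z up, the work surface at z = 0. Lengths are in m, angles in rad, forces in N, time in s.
With the tool pointing down it reaches from about 0.4 to 0.9 m from the base axis. Payload 5.5 kg.
Tool frame: the origin (TCP) lies midway between the tips of the shut fingers; the grasp point (between the pads) lies 19 mm behind it (manip.grip_depth is the distance from the TCP to the grasp point, in m); z points along the fingers, y is the line along which they close (so a half turn about z gives the same grasp; the last joint's range is limited). The gripper opens to 92 mm and grips with 3 to 60 N. Pads are 19 mm wide; open, the fingers measure 130 mm over their backs; the gripper's body (75 mm by 190 mm) begins 47 mm behind the grasp point.
Start: joints at [1.397, 0.501, -0.427, 1.55, 0.221, 1.138, -0.21], TCP at [0.275, -0.589, 0.227] pointing down, gripper open.
Joint ranges: [-2.88, 2.88], [-0.31, 2.03], [-1.54, 1.56], [0.2, 2.42], [-1.41, 4.55], [0.19, 2.02], [-2.57, 2.57]. Speed limits (rad/s): [2.57, 2.57, 3.14, 3.14, 3.14, 3.14, 3.14].

INTERFACE

Orientations are given as a unit quaternion [x, y, z, w].
In Python, from bench import manip, effector, viewer gives the robot as it stands. Calls block until the motion is done:
- manip.move_pose(position, orientation): joint-space move of the TCP to a pose.
- manip.servo_line(position, ori=None, vel=0.15): straight line of the TCP; ori=None keeps the orientation; vel is the mean speed in m/s.
- manip.movej(angles): joint-space move.
- effector.open_jaws() and effector.close(f_grip=None): open the fingers fully, or close them until they stop; f_grip is the grip in N (None keeps the last).
- manip.sleep(seconds).
- manip.solve_ik(position, orientation): joint angles nearest the present ones, or None.
- viewer.get_image(name): name is "scene" or "top"; returns the picture (480x640x3 uint8, red, green, blue); there is no depth.
- viewer.get_calibration(name): a dict with "vfov" (degrees; the focal length in pixels is half the picture's height over the tangent of half this angle, whatever the lens; pixels are square), "cx", "cy" (the principal point, pixels), "dist_coeffs" ([k1, k2, p1, p2, k3] as OpenCV has them; the pictures are not rectified), "eye" and "attitude" of the camera in the world. Camera axes: x right, y down, z forward; pixel columns grow to the right and rows downward; lengths in m; the calibration is good to about 2 mm. A picture is of the moment at which its call begins. get_calibration takes no time and is no camera call.
A pose or a line that the arm cannot do raises manip.PlanningError and nothing moves.
- manip.hand_in(): hands the job in; it is judged then, once.
Readings, each from a call of its own:
- manip.current_clock(): time.
- manip.current_q(): joint angles.
- manip.current_joint_velocities(): joint speeds.
- manip.current_tau(): joint torques, N m.
- manip.current_tool_pos(): TCP position.
- manip.current_tcp_rot(): TCP orientation.
- manip.current_force(): force on the tool from outside, world axes, zero at the start.
- manip.current_wrist_torque(): the same for the moment, N m.
- manip.current_finger_gap(): finger opening in m.
- manip.current_gripper_force(): force on a finger pad.
Only numpy, scipy, OpenCV 4.12 (cv2) and the standard library are available. Lean on these libraries where they do the work, as an engineer would, in place of code of your own. Each camera call takes 0.05 s, during which the arm holds its last target. There are 200 camera calls.

## Working session

There is one attempt and no reset: what is moved stays moved. The work goes in short steps, each a Python script; the robot and the scene stay as the last script left them, time stands still between calls to the robot, and variables do not carry over. Pictures are saved under pics/ and viewed, at most 10 in all, crops included, and the job is handed in when it is done.

```bash
mkdir -p pics
python3 - <<'E'
from bench import manip, viewer
import cv2
for n in("scene","top"):
    cv2.imwrite(f"pics/{n}0.png",viewer.get_image(n)[:,:,::-1]); print(viewer.get_calibration(n))
print(manip.current_clock(),manip.current_tool_pos(),manip.current_tcp_rot())
E
```

```text
{'vfov': 57.758660712785826, 'cx': 323.2751402998693, 'cy': 239.70079099843082, 'dist_coeffs': array([-0.0888113,  0.       ,  0.       ,  0.       ,  0.       ]), 'eye': array([0.74393423, 0.48382941, 0.93401928]), 'attitude': array([ 0.21383107,  0.927071  , -0.29879167, -0.07442565])}
{'vfov': 57.29076008088544, 'cx': 316.99716271939866, 'cy': 244.0140619195561, 'dist_coeffs': array([-0.10168486,  0.        ,  0.        ,  0.        ,  0.        ]), 'eye': array([ 0.36039101, -0.04406836,  1.14466592]), 'attitude': array([-0.69758293,  0.71419189, -0.03614204,  0.04474086])}
0.1 [ 0.27469217 -0.58840911  0.22577841] [ 9.76240876e-01  2.16686333e-01 -1.52110082e-04 -8.73191043e-04]
```

View pics/scene0.png

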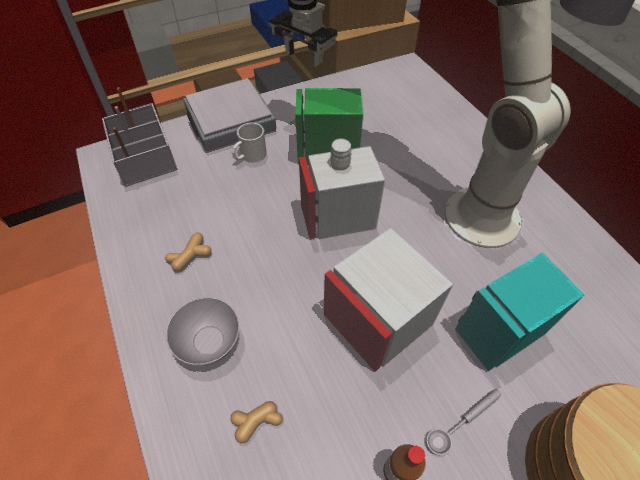

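View pics/top0.png

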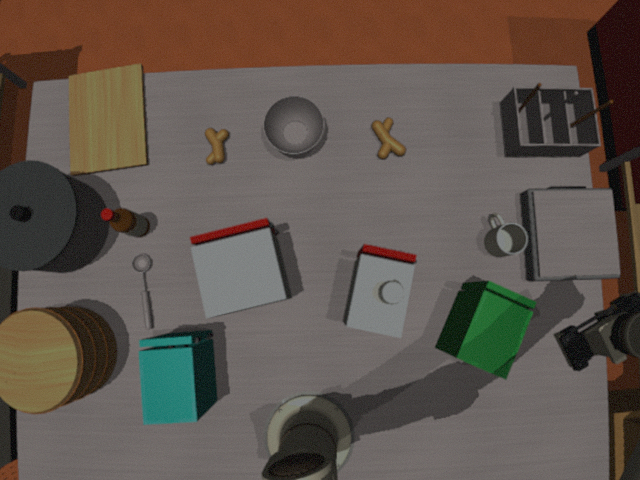

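The red-doored candidates in the top view are the box at (240,268), with its door along (192,240)–(270,222), and the narrower box at (382,290), which has the tin on it. The green (488,325) and turquoise (178,375) boxes are look-alikes. The wide one is the box at (240,268). I'll measure it and confirm with a crop.

```bash
cat > h.py <<'E'
import numpy as np, cv2
from bench import viewer
from scipy.spatial.transform import Rotation as R
def plane(n,px,z):
    c=viewer.get_calibration(n); f=240/np.tan(np.radians(c["vfov"])/2)
    K=np.array([[f,0,c["cx"]],[0,f,c["cy"]],[0,0,1]])
    u=cv2.undistortPoints(np.float64(px).reshape(-1,1,2),K,c["dist_coeffs"]).reshape(-1,2)
    d=R.from_quat(c["attitude"]).apply(np.c_[u,np.ones(len(u))])
    return (c["eye"]+d*((z-c["eye"][2])/d[:,2])[:,None])[:,:2]
def red(im):
    h=cv2.cvtColor(im,cv2.COLOR_RGB2HSV); return (((h[...,0]<6)|(h[...,0]>174))&(h[...,1]>150)&(h[...,2]>90)).astype(np.uint8)
E
python3 - <<'E'
from h import *
t=cv2.imread("pics/top0.png")[:,:,::-1].copy(); m=red(t); m[:150]=0;m[330:]=0
h=cv2.cvtColor(t,cv2.COLOR_RGB2HSV)
g=((h[...,1]<40)&(h[...,2]>165)).astype(np.uint8)
for nm,mm,z in(("red",m,.188),("grey",g,.19)):
    cs,_=cv2.findContours(mm,cv2.RETR_EXTERNAL,cv2.CHAIN_APPROX_NONE)
    for c in cs:
        if cv2.contourArea(c)<200: continue
        w=plane("top",c[:,0],z); r=cv2.minAreaRect((w*1000).astype(np.float32))
        print(nm,cv2.boundingRect(c),np.round(r[0]),np.round(r[1]),round(r[2],1),np.round(cv2.boxPoints(r)).tolist())
for n,p in(("sauce",[(108,215)]),):print(n,plane("top",p,.19))
print(plane("top",[(294,127),(216,146),(388,138),(143,290),(215,335),(141,338)],0.03).round(3).tolist())
print(plane("top",[(215,335),(141,338),(383,292)],.19).round(3).tolist())
s=cv2.imread("pics/top0.png")[190:350,170:440]; cv2.imwrite("pics/c0.png",cv2.resize(s,None,fx=2.9,fy=2.9))
E
```

```text
red (363, 245, 53, 17) [ 448. -191.] [117.  15.] 76.6 [[427.0, -246.0], [442.0, -249.0], [469.0, -136.0], [454.0, -132.0]]
red (191, 219, 78, 25) [506. 161.] [ 15. 176.] 12.6 [[479.0, 245.0], [518.0, 73.0], [532.0, 76.0], [494.0, 248.0]]
sauce [[0.54825734 0.44023938]]
[[0.803, 0.022], [0.757, 0.231], [0.766, -0.226], [0.38, 0.42], [0.264, 0.231], [0.257, 0.424]]
[[0.277, 0.192], [0.272, 0.357], [0.362, -0.174]]
```

View pics/c0.png

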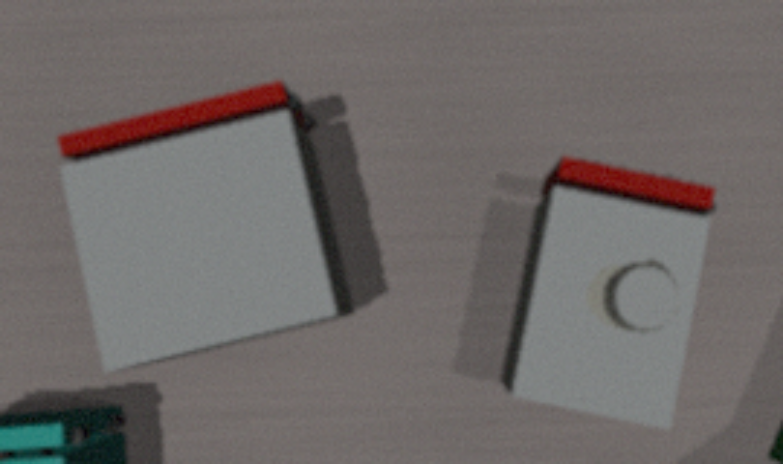

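The crop confirms it. The left box's door measures 176 mm (178 given), the tin's box 117 mm. Free edge is at crop (62,145), hinge at (288,92). Next: press.

```bash
cat >> h.py <<'E'
C=np.array([.506,.161]); a=np.radians(12.6)
n=np.array([np.cos(a),np.sin(a)]); e=np.array([-n[1],n[0]]); hinge=C-.09*e
def q(psi): return [np.cos(psi/2),np.sin(psi/2),0,0]
def P(xy,z): return [*xy,z]
def behind(th,r,off):
    d=np.cos(th)*e+np.sin(th)*n; m=-np.sin(th)*e+np.cos(th)*n
    return hinge+r*d-off*m
E
python3 - <<'E'
from h import *
from bench import manip, effector
press=C+.066*e+.008*n
print("press",press,"hinge",hinge)
p0=press+.05*n
for th in (.37,.8,1.2,1.65): print(th,manip.solve_ik(P(behind(th,.155,.022),.15),q(a-th)))
effector.close(5)
p=manip.current_tool_pos(); manip.servo_line([p[0],p[1],.42],vel=.25)
manip.move_pose(P(p0,.40),q(a)); print(manip.current_clock(),manip.current_tool_pos())
manip.servo_line(P(p0,.15),vel=.2)
manip.sleep(.3); print(manip.current_clock(),manip.current_tool_pos(),manip.current_q(),manip.current_force())
cv2.imwrite("pics/s1.png",viewer.get_image("scene")[:,:,::-1])
E
```

```text
press [0.49940988 0.22715565] hinge [0.52563289 0.07316749]
0.37 [ 0.13915304  0.54515483 -0.78550674  1.80387074  0.45621927  0.98338575
 -2.55480915]
0.8 [-0.72583521  0.54625382  0.4586359   1.69544828 -0.28332044  0.96620398
 -2.31346681]
1.2 [-0.74300258  0.64848228  0.63478973  1.60060601 -0.42942106  1.03577514
 -2.53373554]
1.65 [-0.93894893  1.06711306  1.3496239   1.55493583 -1.05397478  1.38528327
 -2.49119033]
5.5083 [0.54876083 0.23691236 0.39996821]
7.2083 [0.54851357 0.23821103 0.1506301 ] [-0.30531831  0.46519882 -0.19356111  1.76119214  0.10842996  0.92449204
 -1.89498776] [-0.01783477 -1.05941852  0.71677979]
```

View pics/s1.png

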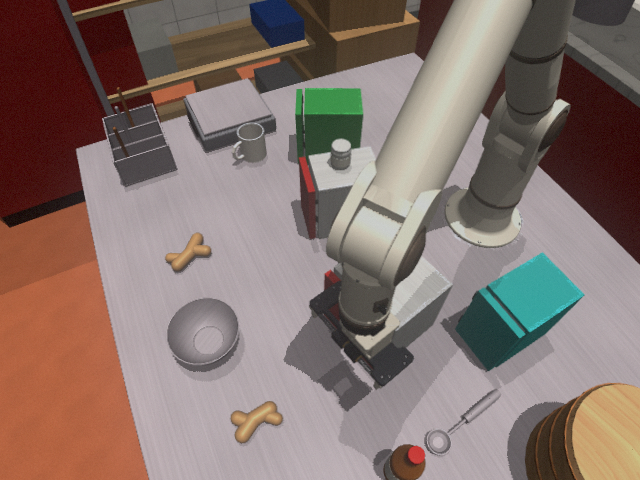

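The picture shows the closed fingers in front of the door's free half at about (345,375), with nothing disturbed. Now press gently in 1 mm steps while watching the force.

Run:
```python
from h import *
from bench import manip
p0=np.array(manip.current_tool_pos())[:2]
manip.servo_line(P(p0-.030*n,.15),vel=.08); manip.sleep(.2)
b=np.array(manip.current_force())[:2]; s0=None; log=[]
for i in range(1,26):
    manip.servo_line(P(p0-(.030+.001*i)*n,.15),vel=.02)
    f=(np.array(manip.current_force())[:2]-b)@n; x=(np.array(manip.current_tool_pos())[:2]-p0)@-n
    log.append((i,round(x*1000,1),round(f,1)))
    if s0 is None and f>1.5: s0=x
    if f>9 or (s0 is not None and x-s0>.0065): break
print(log,manip.current_clock())
manip.servo_line(P(p0+.08*n,.15),vel=.3)
manip.servo_line(P(p0+.08*n,.27),vel=.3)
manip.sleep(.8)
print(manip.current_clock(),manip.current_force())
t=viewer.get_image("top");cv2.imwrite("pics/t2.png",t[:,:,::-1]);cv2.imwrite("pics/s2.png",viewer.get_image("scene")[:,:,::-1])
```

```text
[(1, np.float64(31.0), np.float64(-0.2)), (2, np.float64(32.1), np.float64(-0.9)), (3, np.float64(33.1), np.float64(-0.9)), (4, np.float64(34.1), np.float64(-0.6)), (5, np.float64(35.1), np.float64(-0.5)), (6, np.float64(36.1), np.float64(0.4)), (7, np.float64(37.1), np.float64(-0.1)), (8, np.float64(38.1), np.float64(-1.0)), (9, np.float64(38.7), np.float64(1.8)), (10, np.float64(39.5), np.float64(3.2)), (11, np.float64(40.9), np.float64(2.2)), (12, np.float64(41.8), np.float64(3.4)), (13, np.float64(43.0), np.float64(3.2)), (14, np.float64(44.2), np.float64(2.6)), (15, np.float64(44.8), np.float64(4.5)), (16, np.float64(44.8), np.float64(6.8)), (17, np.float64(44.8), np.float64(10.3))] 12.2333
14.1583 [-0.9758692  -0.48206021  0.2643006 ]
```

View pics/t2.png

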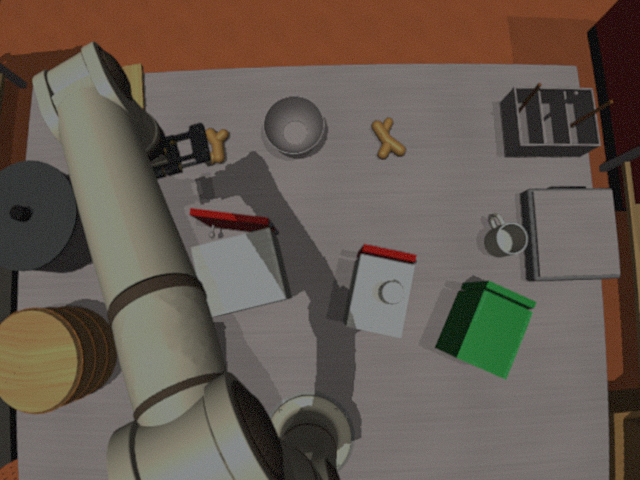

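The door is ajar: its top strip runs from the hinge end at (270,222) to the free edge at (192,212), with the striker visible below it. I'll compute the angle, then go behind it and push.

Run:
```python
from h import *
from bench import manip
f=plane("top",[(191.5,210)],.188)[0]-hinge; th=np.arctan2(f@n,f@e)-.008/.178
print("theta",th,np.linalg.norm(f))
q0=manip.current_q()
for k in (0,np.pi):
  for t in (.37,.8,1.2,1.65):
    s=manip.solve_ik(P(behind(t,.155,.022),.15),q(a-t+k)); print(k,t,None if s is None else np.round(s,2))
for t in (.37,.8,1.2,1.65):
    s=manip.solve_ik(P(behind(t,.155,.022),.15),q(a-.6)); print('fix',t,None if s is None else np.round(s,2))
print(np.round(q0,2))
```

```text
theta 0.338062961704034 0.1748961551104721
0 0.37 [-0.35  0.43 -0.13  1.82  0.07  0.9  -2.24]
0 0.8 [-0.37  0.51 -0.03  1.68  0.02  0.95 -2.56]
0 1.2 [-0.77  0.66  0.68  1.6  -0.46  1.05 -2.51]
0 1.65 [-0.94  1.07  1.35  1.55 -1.05  1.39 -2.49]
3.141592653589793 0.37 [ 0.11  0.53 -0.74  1.8   0.42  0.97  0.61]
3.141592653589793 0.8 [ 0.07  0.59 -0.64  1.67  0.4   1.02  0.29]
3.141592653589793 1.2 [ 0.06  0.63 -0.54  1.57  0.36  1.04  0.01]
3.141592653589793 1.65 [ 0.08  0.64 -0.43  1.52  0.29  1.05 -0.28]
fix 0.37 [-0.39  0.42 -0.09  1.82  0.05  0.9  -2.45]
fix 0.8 [-0.34  0.51 -0.07  1.68  0.04  0.95 -2.38]
fix 1.2 [-0.27  0.57 -0.05  1.58  0.03  0.99 -2.29]
fix 1.65 [-0.19  0.6  -0.04  1.53  0.02  1.01 -2.18]
[-0.3   0.49 -0.19  1.43  0.09  1.23 -1.85]
```

Run:
```python
from h import *
from bench import manip
Q=q(a-.6); th0=.36
p=np.array(manip.current_tool_pos())
s=behind(th0,.155,.029)
manip.servo_line(P(p[:2],.27),ori=Q,vel=.15)
manip.servo_line(P(s,.27),vel=.2)
manip.servo_line(P(s,.15),vel=.12)
manip.sleep(.2); b=np.array(manip.current_force()); print(manip.current_clock(),manip.current_tool_pos(),s,b)
for t in np.linspace(.45,1.65,9):
    d=abs(t-.6); off=.008+.0095*np.cos(d)+.019*np.sin(d)
    manip.servo_line(P(behind(t,.15,off),.15),vel=.1)
    f=np.array(manip.current_force())-b; print(round(t,2),f.round(1))
    if np.linalg.norm(f)>12: print("stop");break
manip.sleep(.4)
print(manip.current_clock())
```

```text
17.0667 [0.51901976 0.23094863 0.15078679] [0.51855975 0.23069835] [ 0.23626503  0.00563472 -0.28332284]
0.45 [-0.6 -0.8  0.1]
0.6 [-1.   0.8  0.4]
0.75 [-0.9  0.3 -0.7]
0.9 [ 0.4  0.9 -0.5]
1.05 [-0.5 -0.8  0.1]
1.2 [-0.3  0.1  0.7]
1.35 [-0.1  0.9 -0. ]
1.5 [-0.1  1.4  0.9]
1.65 [ 0.1 -0.  -0.3]
20.7667
```

Run:
```python
from h import *
from bench import manip
p=np.array(manip.current_tool_pos())
m=behind(1.65,.15,.06)
manip.servo_line(P(m,.15),vel=.08)
manip.servo_line(P(m,.3),vel=.2)
manip.servo_line(P(m+.2*e,.34),vel=.25)
manip.sleep(.5); print(manip.current_clock(),manip.current_force())
for k in("top","scene"): cv2.imwrite(f"pics/{k}3.png",viewer.get_image(k)[:,:,::-1])
```

```text
23.6667 [-0.43847881 -0.04181955  0.3604207 ]
```

View pics/top3.png

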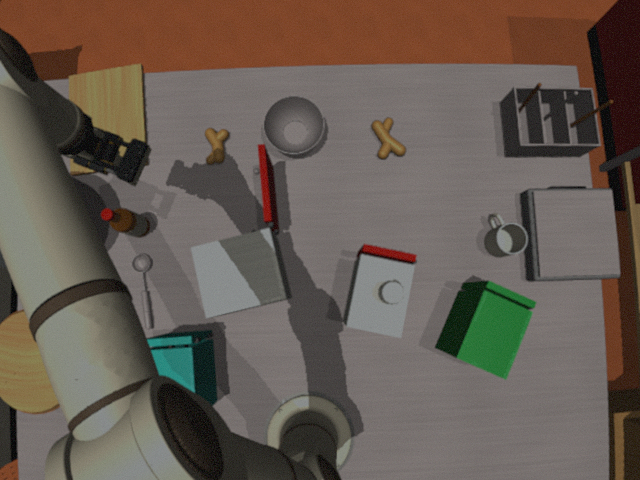

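View pics/scene3.png

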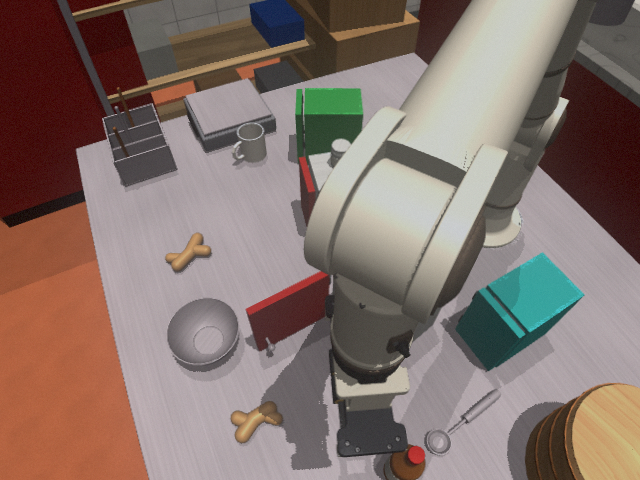

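The door stands about square, running from (272,230) to (262,146) in the top view. The narrow door is shut, the loose things are unmoved, and the hand is clear.

```bash
python3 -c "
from bench import manip
print(manip.hand_in())"
```

```text
the job is handed in; nothing more can be done
None
```

The wide red door sprang ajar after a gentle press and was then pushed open to about square; the narrow door is shut, the other things look unmoved, and the job was handed in at about 24 s (no verdict was returned).

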